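# Sort taped pin tins by heft

## Robot

A 6-joint arm with a two-finger parallel gripper is mounted at the origin on the work surface. World frame = base frame: x ahead of the robot, y to its left, z up, the work surface at z = 0. Lengths are in mm, angles in rad, forces in N, time in s.
With the tool pointing down it reaches from about 275 to 1000 mm from the base axis. Payload 8.4 kg.
Tool frame: the origin (TCP) lies midway between the tips of the shut fingers; the grasp point (between the pads) lies 19 mm behind it; z points along the fingers, y is the line along which they close (so a half turn about z gives the same grasp; the last joint's range is limited). The gripper opens to 85 mm and grips with 20 to 120 N. Pads are 22 mm wide; open, the fingers measure 114 mm over their backs; the gripper's body (76 mm by 85 mm) begins 54 mm behind the grasp point. The pads swing forward as they close: fully open they stand 13 mm farther back than shut.
Start: joints at [1.231, 0.353, 1.633, -0, 1.155, -0.002], TCP at [207.131, 589.682, 231.281] pointing down, gripper open.
Joint ranges: [-2.63, 2.63], [-0.92, 2.1], [0.06, 2.66], [-1.3, 4.44], [0, 2.69], [-3.02, 3.02]. Speed limits (rad/s): [2.22, 2.22, 2.79, 3.14, 3.14, 3.14].

## Interface

Orientations are given as [roll, pitch, yaw] about the fixed x, y, z axes, in that order (R = Rz(yaw) Ry(pitch) Rx(roll)).
In Python, from rig import monitor, imaging, r gives the robot as it stands.
- The arm moves only by the tool drive_tool, never from a script. Its argument "plan" is a list of rows, each an object of numbers: "x", "y", "z": the shift along the tool's x, y, z in units of 50 mm (1.0 is 50 mm); "ax", "ay", "az": the turn, a rotation vector about the tool's x, y, z in units of 6 degrees (1.0 is 6 degrees); "hand": the finger opening in mm, from 0 to 85.4. In form: [{"x": .., "y": .., "z": .., "ax": .., "ay": .., "az": .., "hand": ..}, ...]. A call has 1 to 8 rows; each row is the pose to reach, as a shift and turn from the pose commanded when the call began, along the tool's axes at that moment; what a row does not reach only later rows make up. A row lasts 1/10 s, in which the tool goes at most 50 mm and 8.59 degrees, less where a joint would pass 70% of its speed; a pose out of reach is approached as far as the arm can. A call with a gripper value outside its range is refused whole. The fingers move at their own pace and stop on an object; "grip_force" is the grip in N (left out, the last holds). Time passes only in rows, so rows that repeat a pose let the fingers close. It gives the time, the measured TCP pose, the force, the opening and the grip force at its end, in the units of the state.
- monitor.sense(): the state, without advancing time (a new reading comes with each control period).
- imaging.grab_frame(name): name is "scene" or "top"; returns the picture (400x640x3 uint8, red, green, blue); there is no depth.
- imaging.camera_info(name): a dict with "mtx" (3x3 intrinsics, pixels), "R" (3x3) and "t" (3): a world point X has camera coordinates R X + t. Camera axes: x right, y down, z forward; pixel columns grow to the right and rows downward; lengths in mm; the calibration is good to about 2 mm. A picture is of the moment at which its call begins. camera_info takes no time and is no camera call.
- r.sign_off(): hands the job in; it is judged then, once.
The state is a dict: "clock": time; "qpos": joint angles; "qvel": joint speeds; "joint_efforts": joint torques, N m; "eef_pos": TCP position; "tcp_rot": TCP orientation; "contact_force": force on the tool from outside, world axes, zero at the start; "wrist_torque": the same for the moment, N m; "opening": opening from 0.0 (shut) to 1.0 (fully open); "grasp_force": force on a finger pad.
Only numpy, scipy, OpenCV 4.12 (cv2) and the standard library are available. Lean on these libraries where they do the work, as an engineer would, in place of code of your own. Each camera call takes 0.05 s, during which the arm holds its last target. There are 200 camera calls.

## Task

The three taped steel tins in the pile look alike, but each is either full of watch pins or nearly empty. Take them off the pile one at a time, first lifting the one that lies across the other two without dragging those along, feel by the weight whether each is full, and lay the full ones in the shallow tray and the nearly empty ones in the deep tray. Set each down lid up and flat on the tray floor, not stacked and not dropped, and leave the drink bottle, the die block and the punch where they are.

Things in the scene. Friction and masses are not known exactly. Their poses are not given: they have to be found in the camera images.
- tin_c_mid (a point): The top tin, lying across both lower tins roughly at right angles, underside 38 mm above the bench: flat sealed steel tin, 110 x 56 x 38 mm along own x, y, z; z up, lid up. Point: its centre, 19 mm above its underside. Full it weighs 0.45-0.66 kg in all, nearly empty 0.12-0.18 kg, balanced at the centre; which it is changes from run to run.
- tin_a_mid (a point): A lower tin, on the bench, parallel to tin_b with a gap of about 44 mm between their long sides: flat sealed steel tin, 110 x 56 x 38 mm along own x, y, z; z up, lid up. Point: its centre, 19 mm above its underside. Full it weighs 0.45-0.66 kg in all, nearly empty 0.12-0.18 kg, balanced at the centre; which it is changes from run to run.
- tin_b_mid (a point): The other lower tin, on the bench beside tin_a: flat sealed steel tin, 110 x 56 x 38 mm along own x, y, z; z up, lid up. Point: its centre, 19 mm above its underside. Full it weighs 0.45-0.66 kg in all, nearly empty 0.12-0.18 kg, balanced at the centre; which it is changes from run to run.
- shallow_tray: The shallow tray, for full tins: walls 14 mm high. On the left or the right. Plain green plastic, fixed. Outside 260 mm along own x, 160 mm along y; walls 5 mm thick, floor 5 mm above the bench. Origin: centre of its underside, on the bench. Takes two tins side by side, their 110 mm along the tray's y, centres 55 mm either side of its middle along x.
- deep_tray: The deep tray, for nearly empty tins: walls 45 mm high. On the left or the right. Plain green plastic, fixed. Outside 260 mm along own x, 160 mm along y; walls 5 mm thick, floor 5 mm above the bench. Origin: centre of its underside, on the bench. Takes two tins side by side, their 110 mm along the tray's y, centres 55 mm either side of its middle along x.
- drink: Bystander: amber drink bottle, 60 mm across, 170 mm tall, standing beyond the pile. Origin at the centre of its underside.
- die_block: Bystander: dark steel die block with a raised rib, 60 x 50 x 42 mm, beyond the pile. Origin at the centre of its underside.
- punch: Bystander: small stepped steel punch, 44 mm across, 40 mm tall, beyond the pile. Origin at the centre of its underside.
There are look-alikes about, which are no part of the job. What is shaped like the part that bears tin_a_mid but red is not meant.

How it is judged (in metres and radians):
On the way, in this order (a step that is already met when the one before it is completed fails the run):
1. the top tin is lifted clear of the two lower tins, which have not been moved more than 15 mm (height (world z) of tin_c_mid above 0.09 m and distance of each of tin_a_mid, tin_b_mid from where it was at the start of the episode below 0.015 m), for 0.2 s.
2. then a lower tin is lifted off the bench (height (world z) of any of tin_a_mid, tin_b_mid above 0.05 m), for 0.2 s.
At the end, for the whole second after the job is handed in: Every full tin lies within the shallow tray and every nearly empty tin within the deep tray (told by the tin's weight on the tray floor: over or under 3 N), each lid up, level to 0.1 rad, its centre less than 30 mm above the bench (so not stacked), released and at rest (((x of tin_a_mid in the frame of shallow_tray between -0.12 and 0.12 m and y of tin_a_mid in the frame of shallow_tray between -0.07 and 0.07 m and contact force between tin_a and shallow_tray above 3 N) or (x of tin_a_mid in the frame of deep_tray between -0.12 and 0.12 m and y of tin_a_mid in the frame of deep_tray between -0.07 and 0.07 m and contact force between tin_a and deep_tray between 0.5 and 3 N)) and height (world z) of each of tin_a_mid, tin_b_mid, tin_c_mid below 0.03 m and angle between each of tin_a_mid, tin_b_mid, tin_c_mid's own z axis and vertical below 0.1 rad and linear speed of each of tin_a, tin_b, tin_c below 0.03 m/s and ((x of tin_b_mid in the frame of shallow_tray between -0.12 and 0.12 m and y of tin_b_mid in the frame of shallow_tray between -0.07 and 0.07 m and contact force between tin_b and shallow_tray above 3 N) or (x of tin_b_mid in the frame of deep_tray between -0.12 and 0.12 m and y of tin_b_mid in the frame of deep_tray between -0.07 and 0.07 m and contact force between tin_b and deep_tray between 0.5 and 3 N)) and ((x of tin_c_mid in the frame of shallow_tray between -0.12 and 0.12 m and y of tin_c_mid in the frame of shallow_tray between -0.07 and 0.07 m and contact force between tin_c and shallow_tray above 3 N) or (x of tin_c_mid in the frame of deep_tray between -0.12 and 0.12 m and y of tin_c_mid in the frame of deep_tray between -0.07 and 0.07 m and contact force between tin_c and deep_tray between 0.5 and 3 N))); the robot touches nothing.
It fails at once if a lower tin dragged more than 15 mm while the top tin still lies on the pile (height (world z) of tin_c_mid below 0.065 m and distance of tin_c_mid from where it was at the start of the episode below 0.05 m and distance of any of tin_a_mid, tin_b_mid from where it was at the start of the episode above 0.015 m).
It fails at once if a tin dropped (falling faster than 0.6 m/s with no finger on it) ((linear speed of tin_a above 0.6 m/s and contact force between tin_a and the fingers below 0.1 N) or (linear speed of tin_b above 0.6 m/s and contact force between tin_b and the fingers below 0.1 N) or (linear speed of tin_c above 0.6 m/s and contact force between tin_c and the fingers below 0.1 N)).
It fails at once if a bystander moved more than 30 mm (distance of any of drink, die_block, punch from where it was at the start of the episode above 0.03 m).
It also fails if it takes over 72 s, if anything falls off the work surface, if the arm or the gripper's body presses on something with over 40 N, if the wrist force passes 120 N, or if a joint passes its speed limit or range.

## Working session

There is one attempt and no reset: what is moved stays moved. The work goes in short steps, Python scripts to look and compute and a tool call to move; the robot and the scene stay as the last step left them, time stands still between calls to the robot, and variables do not carry over. Pictures are saved under pics/ and viewed, at most 10 in all, crops included, and the job is handed in when it is done.

Besides the shell and the picture viewer there is one more tool, called as name([rows], argument=value, ...), one row to a line, values as JSON. drive_tool: Moves the arm, as the interface text tells. Its arguments: {"type":"object","properties":{"plan":{"type":"array","items":{"type":"object","properties":{"x":{"type":"number"},"y":{"type":"number"},"z":{"type":"number"},"ax":{"type":"number"},"ay":{"type":"number"},"az":{"type":"number"},"hand":{"type":"number"}}}},"grip_force":{"type":"number"}},"required":["plan"]}

```bash
ls; mkdir -p pics
python3 - <<'E'
from rig import monitor, imaging, r
import cv2
for n in("scene","top"):
    cv2.imwrite(f"pics/{n}0.png",imaging.grab_frame(n)[:,:,::-1])
    c=imaging.camera_info(n);print(n,c)
print(monitor.sense())
E
```

```text
pics
scene {'mtx': array([[382.7381175 ,   0.        , 315.58701933],
       [  0.        , 382.7381175 , 200.66822928],
       [  0.        ,   0.        ,   1.        ]]), 'R': array([[ 0.20582253,  0.97848162, -0.01451898],
       [ 0.70374201, -0.15830825, -0.69259344],
       [-0.67998843,  0.13233372, -0.72118203]]), 't': array([-141.03339743, -372.8427535 , 1371.2153912 ])}
top {'mtx': array([[493.97791774,   0.        , 318.38157196],
       [  0.        , 493.97791774, 197.35927123],
       [  0.        ,   0.        ,   1.        ]]), 'R': array([[-0.02601563, -0.99937249, -0.02403792],
       [-0.99085818,  0.02896325, -0.13176188],
       [ 0.13237541,  0.0203903 , -0.9909899 ]]), 't': array([  39.00040591,  601.77354894, 1235.89371835])}
{'clock': 0.1, 'qpos': array([ 1.23058595e+00,  3.53571044e-01,  1.63407362e+00, -9.86237054e-06,
        1.15520311e+00, -2.36609644e-03]), 'qvel': array([ 2.47081329e-03, -9.28062854e-04, -2.46806715e-03, -4.41775050e-05,
        5.45199296e-06, -7.34925518e-04]), 'joint_efforts': array([-1.29359712e-03, -6.06353331e+01, -3.42821181e+01,  9.65628089e-06,
        3.95106807e-03, -3.17794661e-05]), 'eef_pos': array([206.99609441, 589.26432837, 230.63572649]), 'tcp_rot': array([-3.14033751e+00,  6.04808898e-06,  2.80375236e+00]), 'contact_force': array([ 0.95341441, -0.26864911, -0.26845156]), 'wrist_torque': array([ 0.01586096,  0.02996768, -0.0261147 ]), 'grasp_force': 0.0, 'opening': 0.999568085214328}
```

View pics/top0.png

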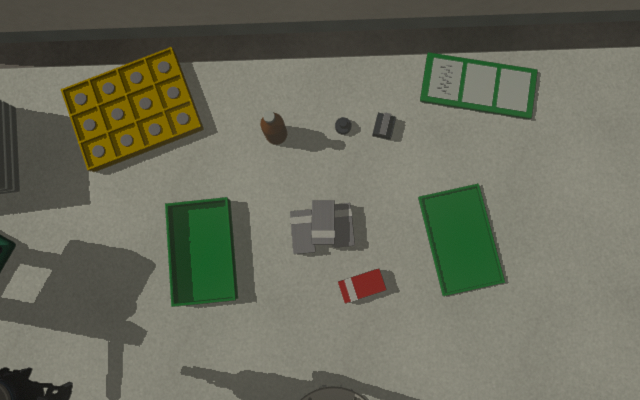

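View pics/scene0.png

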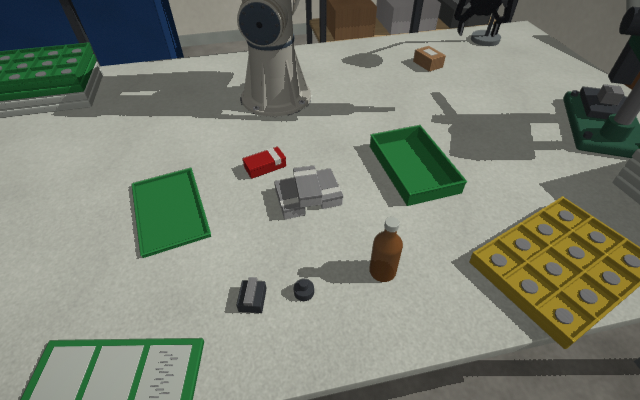

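Top view: pile at (323,225); red look-alike at (362,285); deep tray at (200,250); shallow tray at (462,240); drink (273,125), punch (343,126), die (385,125). The candidates for the tins are the grey pile (323,225), the red tin (362,285, rejected for its colour) and the die block (385,125, rejected because it is dark and ribbed). I'll take a close crop of the pile to check.

Run:
```python
import cv2,numpy as np
a=cv2.imread("pics/top0.png")[190:265,280:370];b=cv2.imread("pics/scene0.png")[155:225,265:355]
a=cv2.resize(a,None,fx=8,fy=8,interpolation=cv2.INTER_CUBIC);cv2.imwrite("pics/c1.png",a)
```

```text
(no output)
```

View pics/c1.png

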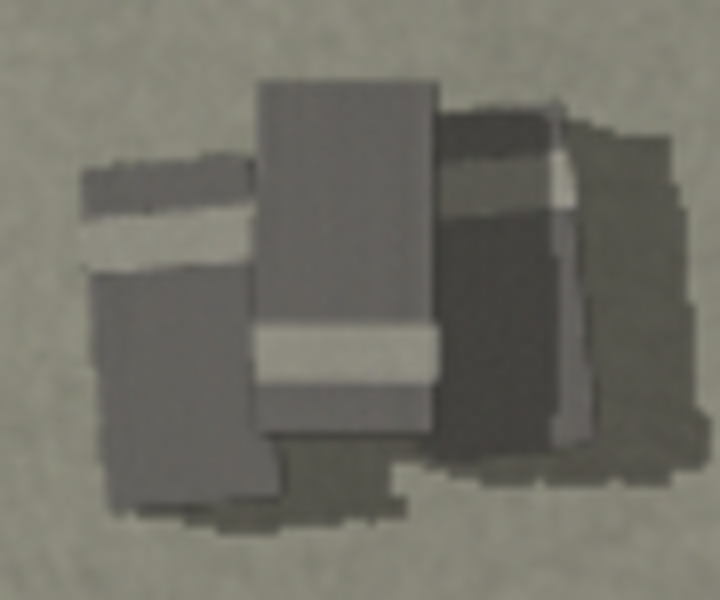

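The crop shows the top tin at crop corners (255,82), (437,82), (433,432) and (258,432). It lies over the gap, with its long side parallel to the lower tins. The left lower tin has corners (82,172), (110,510) and (280,495), and the right one has its top right edge at (553,108)-(553,447). I'll localise these and check with overlays.

```bash
cat > h.py <<'E'
import numpy as np,cv2
from rig import imaging
def ray(cam,px,z):
    c=imaging.camera_info(cam);R,t=c["R"],c["t"];C=-R.T@t
    d=R.T@np.linalg.solve(c["mtx"],[px[0],px[1],1]);return C+d*(z-C[2])/d[2]
def proj(cam,P):
    c=imaging.camera_info(cam);q=(np.asarray(P)@c["R"].T+c["t"])@c["mtx"].T;return q[:,:2]/q[:,2:]
def box(c,yaw,L,W,z):
    e=np.array([[1,1],[1,-1],[-1,-1],[-1,1]])*[L/2,W/2]
    R=np.array([[np.cos(yaw),-np.sin(yaw)],[np.sin(yaw),np.cos(yaw)]])
    return np.c_[e@R.T+c,np.full(4,z)]
E
python3 - <<'E'
from h import *
def T(l,z,s=8,o=(280,190)): return np.array([ray("top",(p[0]/s+o[0],p[1]/s+o[1]),z)[:2] for p in l])
c=T([(255,82),(437,82),(433,432),(258,432)],76);a=T([(82,172),(110,510),(280,495)],38);b=T([(553,108),(553,447)],38)
s=T([(419,197),(478,185),(505,281),(444,295)],14,1,(0,0));d=T([(166,204),(228,198),(236,298),(172,305)],45,1,(0,0))
for n,q in zip("cabsd",(c,a,b,s,d)):
    print(n,q.round().tolist(),q.mean(0).round(1))
    e=np.roll(q,-1,0)-q;print("  len",np.hypot(*e.T).round(),"ang",np.degrees(np.arctan2(e[:,1],e[:,0])).round(1))
E
```

```text
c [[591.0, 38.0], [589.0, -19.0], [480.0, -14.0], [482.0, 40.0]] [535.5  11.2]
  len [ 57. 109.  54. 109.] ang [-91.7 177.6  88.5  -0.9]
a [[568.0, 96.0], [460.0, 89.0], [463.0, 35.0]] [496.9  73.2]
  len [109.  54. 122.] ang [-176.3  -86.5   30.2]
b [[585.0, -56.0], [476.0, -53.0]] [530.2 -54.6]
  len [109. 109.] ang [178.  -2.]
s [[599.0, -241.0], [627.0, -397.0], [377.0, -448.0], [345.0, -291.0]] [ 486.9 -344.5]
  len [158. 255. 160. 259.] ang [ -80.1 -168.4  101.3   11.2]
d [[596.0, 417.0], [607.0, 256.0], [353.0, 236.0], [339.0, 398.0]] [473.8 326.8]
  len [162. 255. 162. 258.] ang [ -86.1 -175.6   94.7    4.2]
```

Run:
```python
from h import *
M=[((535.5,11.2),-1.5,110,56,76),((516,64.5),3.7,110,56,38),((528,-34),3.7,110,56,38),((486.9,-344.5),11.3,260,160,14),((473.8,326.8),4.4,260,160,45)]
o=[]
for n,(x0,y0,w,h) in(("top",(155,175,360,135)),("scene",(125,120,350,140))):
    k=2.2;im=cv2.resize(cv2.imread(f"pics/{n}0.png")[y0:y0+h,x0:x0+w],None,fx=k,fy=k)
    for c,y,L,W,z in M:
        p=(proj(n,box(c,np.radians(y),L,W,z))-[x0,y0])*k
        cv2.polylines(im,[p.round().astype(int)],True,(0,0,255),1)
    o.append(im[:,:770])
cv2.imwrite("pics/ov.png",np.vstack(o))
```

```text
(no output)
```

View pics/ov.png

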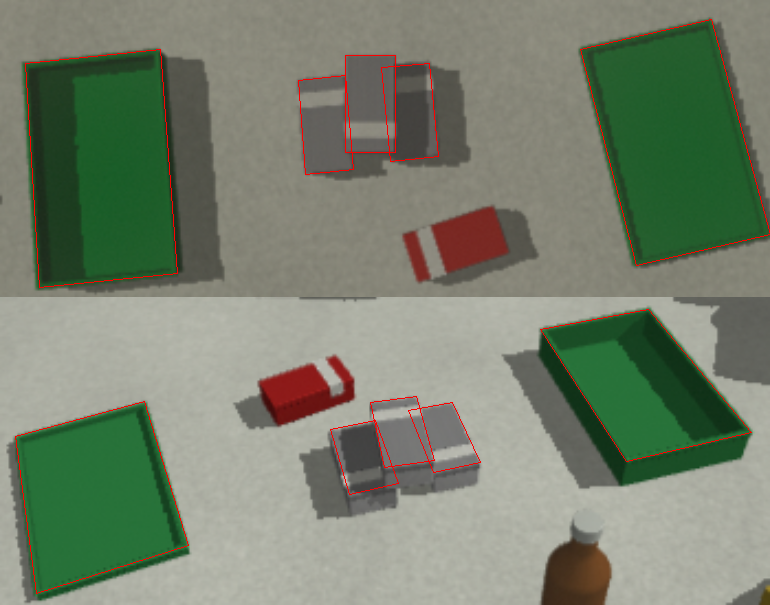

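The overlay fits in both views. At top-view crop coordinates, the top tin is at (370,105), with tin a on its left and tin b on its right. The trays also match. Next is a helper for move units and the approach to the top tin.

```bash
cat > mv.py <<'E'
import sys,numpy as np
from scipy.spatial.transform import Rotation as Ro
from rig import monitor
# args: x y z yawdeg -> units of the move from here, tool kept vertical
s=monitor.sense();x,y,z,w=map(float,sys.argv[1:5])
R=Ro.from_euler("xyz",s["tcp_rot"]);T=Ro.from_euler("xyz",[np.pi,0,np.radians(w)])
print("shift",(R.inv().apply(np.array([x,y,z])-s["eef_pos"])/50).round(3),"turn",(np.degrees((R.inv()*T).as_rotvec())/6).round(2))
print("t",s["clock"],"pos",s["eef_pos"].round(1),"yaw",np.degrees(s["tcp_rot"]).round(1),"F",s["contact_force"].round(2),"M",s["wrist_torque"].round(2),"grip",round(s["grasp_force"],1),"open",round(s["opening"]*85.4,1),"q6",s["qpos"][5].round(2))
E
python3 mv.py 535.5 11.2 150 178.5
```

```text
shift [-10.031  -8.728   1.624] turn [-0.01 -0.   -2.98]
t 0.1 pos [207.  589.3 230.6] yaw [-179.9    0.   160.6] F [ 0.95 -0.27 -0.27] M [ 0.02  0.03 -0.03] grip 0.0 open 85.4 q6 -0.0
```

drive_tool([
  {"x":-0.4,"y":-0.35,"z":0,"az":-0.1},
  {"x":-1,"y":-0.9,"z":0,"az":-0.3},
  {"x":-1.7,"y":-1.5,"z":0,"az":-0.5},
  {"x":-2.4,"y":-2.1,"z":0,"az":-0.7},
  {"x":-3.1,"y":-2.7,"z":0,"az":-0.9},
  {"x":-3.8,"y":-3.3,"z":0,"az":-1.1},
  {"x":-4.5,"y":-3.9,"z":0,"az":-1.3},
  {"x":-5.2,"y":-4.5,"z":0,"az":-1.5},
])

```text
invalid input
```

```bash
python3 mv.py 535.5 11.2 160 178.5
```

```text
shift [-10.031  -8.728   1.424] turn [-0.01 -0.   -2.98]
t 0.1 pos [207.  589.3 230.6] yaw [-179.9    0.   160.6] F [ 0.95 -0.27 -0.27] M [ 0.02  0.03 -0.03] grip 0.0 open 85.4 q6 -0.0
```

All fields are probably required.

drive_tool([
  {"x":-0.4,"y":-0.35,"z":0,"ax":0,"ay":0,"az":-0.1,"hand":85},
  {"x":-1,"y":-0.9,"z":0,"ax":0,"ay":0,"az":-0.3,"hand":85},
  {"x":-1.7,"y":-1.5,"z":0,"ax":0,"ay":0,"az":-0.5,"hand":85},
  {"x":-2.4,"y":-2.1,"z":0,"ax":0,"ay":0,"az":-0.7,"hand":85},
  {"x":-3.1,"y":-2.7,"z":0,"ax":0,"ay":0,"az":-0.9,"hand":85},
  {"x":-3.8,"y":-3.3,"z":0,"ax":0,"ay":0,"az":-1.1,"hand":85},
  {"x":-4.5,"y":-3.9,"z":0,"ax":0,"ay":0,"az":-1.3,"hand":85},
  {"x":-5.2,"y":-4.5,"z":0,"ax":0,"ay":0,"az":-1.5,"hand":85},
], grip_force=40)

```text
clock: 0.9
eef_pos: [378.3, 289.5, 231.2]
tcp_rot: [-3.141, -0.0, 2.962]
contact_force: [0.9, 0.2, -0.4]
opening: 0.999
grasp_force: 0.0
```

```bash
python3 mv.py 535.5 11.2 160 178.5
```

```text
shift [-4.087 -4.914  1.424] turn [-0.   -0.   -1.46]
t 0.9 pos [378.3 289.5 231.2] yaw [-180.    -0.   169.7] F [ 0.92  0.16 -0.4 ] M [ 0.03 -0.02 -0.04] grip 0.0 open 85.3 q6 -0.74
```

drive_tool([
  {"x":-0.6,"y":-0.7,"z":0.2,"ax":0,"ay":0,"az":-0.2,"hand":85},
  {"x":-1.2,"y":-1.4,"z":0.4,"ax":0,"ay":0,"az":-0.4,"hand":85},
  {"x":-1.8,"y":-2.1,"z":0.6,"ax":0,"ay":0,"az":-0.6,"hand":85},
  {"x":-2.4,"y":-2.8,"z":0.8,"ax":0,"ay":0,"az":-0.8,"hand":85},
  {"x":-3.0,"y":-3.6,"z":1.0,"ax":0,"ay":0,"az":-1.0,"hand":85},
  {"x":-3.6,"y":-4.3,"z":1.2,"ax":0,"ay":0,"az":-1.2,"hand":85},
  {"x":-3.9,"y":-4.7,"z":1.4,"ax":0,"ay":0,"az":-1.4,"hand":85},
  {"x":-4.0,"y":-4.8,"z":1.42,"ax":0,"ay":0,"az":-1.45,"hand":85},
])

```text
clock: 1.7
eef_pos: [531.5, 16.8, 158.9]
tcp_rot: [-3.141, -0.002, 3.11]
contact_force: [0.0, 0.6, -0.2]
opening: 0.998
grasp_force: 0.0
```

```bash
python3 mv.py 535.5 11.2 48 178.5; python3 -c "
from h import *
cv2.imwrite('pics/s2.png',cv2.resize(imaging.grab_frame('scene')[100:230,220:400,::-1],None,fx=4,fy=4,interpolation=cv2.INTER_CUBIC))"
```

```text
shift [-0.087 -0.108  2.217] turn [-0.   -0.02 -0.05]
t 1.7 pos [531.5  16.8 158.9] yaw [-1.800e+02 -1.000e-01  1.782e+02] F [ 0.05  0.6  -0.15] M [ 0.03 -0.01 -0.  ] grip 0.0 open 85.2 q6 -1.51
```

View pics/s2.png

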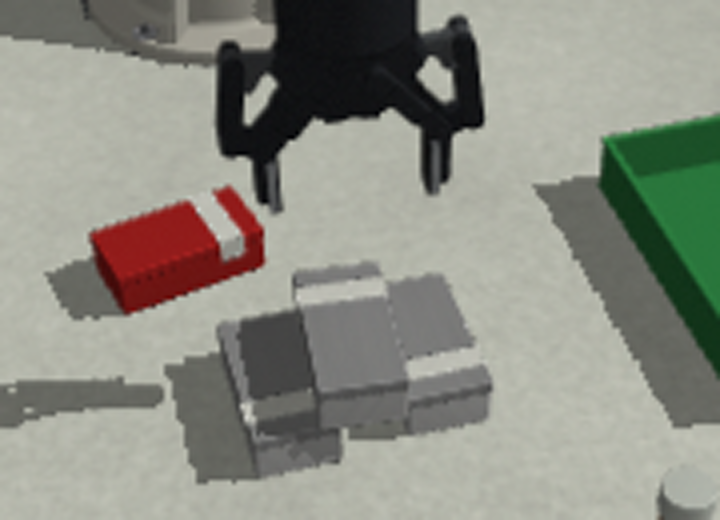

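The fingers are at crop (270,205) and (432,190), above the pile and straddling the top tin. Now I descend and close.

drive_tool([
  {"x":-0.06,"y":-0.09,"z":0.4,"ax":0,"ay":0,"az":-0.05,"hand":85},
  {"x":-0.09,"y":-0.11,"z":0.9,"ax":0,"ay":0,"az":-0.05,"hand":85},
  {"x":-0.09,"y":-0.11,"z":1.4,"ax":0,"ay":0,"az":-0.05,"hand":85},
  {"x":-0.09,"y":-0.11,"z":1.8,"ax":0,"ay":0,"az":-0.05,"hand":85},
  {"x":-0.09,"y":-0.11,"z":2.1,"ax":0,"ay":0,"az":-0.05,"hand":85},
  {"x":-0.09,"y":-0.11,"z":2.25,"ax":0,"ay":0,"az":-0.05,"hand":85},
  {"x":-0.09,"y":-0.11,"z":2.25,"ax":0,"ay":0,"az":-0.05,"hand":85},
])

```text
clock: 2.45
eef_pos: [535.0, 14.5, 47.3]
tcp_rot: [3.141, -0.002, 3.119]
contact_force: [0.2, -0.2, 0.4]
opening: 0.995
grasp_force: 0.0
```

```bash
python3 mv.py 535.5 11.2 46 178.5
```

```text
shift [-0.011 -0.066  0.027] turn [ 0.   -0.01  0.03]
t 2.45 pos [535.   14.5  47.3] yaw [ 1.800e+02 -1.000e-01  1.787e+02] F [ 0.2  -0.21  0.39] M [-0.01 -0.01  0.02] grip 0.0 open 85.0 q6 -1.52
```

drive_tool([
  {"x":-0.01,"y":-0.065,"z":0.02,"ax":0,"ay":0,"az":0,"hand":85},
  {"x":-0.01,"y":-0.065,"z":0.02,"ax":0,"ay":0,"az":0,"hand":70},
  {"x":-0.01,"y":-0.065,"z":0.02,"ax":0,"ay":0,"az":0,"hand":64},
  {"x":-0.01,"y":-0.065,"z":0.02,"ax":0,"ay":0,"az":0,"hand":60},
  {"x":-0.01,"y":-0.065,"z":0.02,"ax":0,"ay":0,"az":0,"hand":56},
  {"x":-0.01,"y":-0.065,"z":0.02,"ax":0,"ay":0,"az":0,"hand":50},
  {"x":-0.01,"y":-0.065,"z":0.02,"ax":0,"ay":0,"az":0,"hand":50},
  {"x":-0.01,"y":-0.065,"z":0.02,"ax":0,"ay":0,"az":0,"hand":50},
])

```text
clock: 3.25
eef_pos: [536.5, 10.4, 47.4]
tcp_rot: [3.141, 0.001, 3.118]
contact_force: [-1.0, 0.1, 7.0]
opening: 0.653
grasp_force: 42.1
```

```bash
python3 mv.py 535.5 11.2 46 178.5
```

```text
shift [0.021 0.016 0.028] turn [0.   0.01 0.02]
t 3.25 pos [536.5  10.4  47.4] yaw [180.    0.  178.6] F [-1.    0.08  7.05] M [ 0.11  0.21 -0.07] grip 42.1 open 55.7 q6 -1.53
```

drive_tool([
  {"x":0,"y":0,"z":-0.1,"ax":0,"ay":0,"az":0,"hand":45},
  {"x":0,"y":0,"z":-0.3,"ax":0,"ay":0,"az":0,"hand":45},
  {"x":0,"y":0,"z":-0.7,"ax":0,"ay":0,"az":0,"hand":45},
  {"x":0,"y":0,"z":-1.1,"ax":0,"ay":0,"az":0,"hand":45},
  {"x":0,"y":0,"z":-1.5,"ax":0,"ay":0,"az":0,"hand":45},
  {"x":0,"y":0,"z":-1.8,"ax":0,"ay":0,"az":0,"hand":45},
  {"x":0,"y":0,"z":-1.8,"ax":0,"ay":0,"az":0,"hand":45},
  {"x":0,"y":0,"z":-1.8,"ax":0,"ay":0,"az":0,"hand":45},
], grip_force=60)

```text
clock: 4.05
eef_pos: [536.2, 10.3, 137.0]
tcp_rot: [3.142, 0.001, 3.118]
contact_force: [-0.6, 0.5, -1.5]
opening: 0.646
grasp_force: 63.8
```

drive_tool([
  {"x":0,"y":0,"z":0,"ax":0,"ay":0,"az":0,"hand":45},
  {"x":0,"y":0,"z":0,"ax":0,"ay":0,"az":0,"hand":45},
  {"x":0,"y":0,"z":0,"ax":0,"ay":0,"az":0,"hand":45},
  {"x":0,"y":0,"z":0,"ax":0,"ay":0,"az":0,"hand":45},
])

```text
clock: 4.45
eef_pos: [536.0, 10.3, 136.3]
tcp_rot: [-3.142, -0.001, 3.118]
contact_force: [-0.4, 0.1, -1.9]
opening: 0.648
grasp_force: 63.8
```

```bash
python3 mv.py 535.5 11.2 46 178.5; python3 -c "
from h import *
for n,o in (('Sh',((486.9,-344.5),11.3)),('De',((473.8,326.8),4.4))):
  for s in(55,-55): print(n,s,o[0][0]+s*np.cos(np.radians(o[1])),o[0][1]+s*np.sin(np.radians(o[1])))"
```

```text
shift [0.01  0.018 1.807] turn [-0.   -0.01  0.02]
t 4.45 pos [536.   10.3 136.3] yaw [-180.    -0.   178.6] F [-0.38  0.14 -1.9 ] M [ 0.03  0.02 -0.07] grip 63.8 open 55.3 q6 -1.53
Sh 55 540.8338062200637 -333.7229620666615
Sh -55 432.96619377993625 -355.2770379333385
De 55 528.6379013724807 331.01954654697505
De -55 418.96209862751937 322.580453453025
```

Measured −1.9 N against about −0.3 N before, so the top tin is nearly empty. It goes to the deep tray (left), +55 slot.

```bash
python3 mv.py 528.6 331 137 94.4
```

```text
shift [ 0.3    6.409 -0.013] turn [-1.000e-02 -1.000e-02  1.404e+01]
t 4.45 pos [536.   10.3 136.3] yaw [-180.    -0.   178.6] F [-0.38  0.14 -1.9 ] M [ 0.03  0.02 -0.07] grip 63.8 open 55.3 q6 -1.53
```

drive_tool([
  {"x":0,"y":0.2,"z":0,"ax":0,"ay":0,"az":0.6,"hand":45},
  {"x":0,"y":0.7,"z":0,"ax":0,"ay":0,"az":1.5,"hand":45},
  {"x":0.1,"y":1.3,"z":0,"ax":0,"ay":0,"az":2.6,"hand":45},
  {"x":0.1,"y":1.9,"z":0,"ax":0,"ay":0,"az":3.8,"hand":45},
  {"x":0.1,"y":2.5,"z":0,"ax":0,"ay":0,"az":5.0,"hand":45},
  {"x":0.15,"y":3.1,"z":0,"ax":0,"ay":0,"az":6.2,"hand":45},
  {"x":0.2,"y":3.7,"z":0,"ax":0,"ay":0,"az":7.4,"hand":45},
  {"x":0.2,"y":4.3,"z":0,"ax":0,"ay":0,"az":8.6,"hand":45},
])

```text
clock: 5.25
eef_pos: [530.8, 226.7, 136.5]
tcp_rot: [-3.141, -0.0, 2.212]
contact_force: [1.1, 0.0, -0.7]
opening: 0.646
grasp_force: 63.9
```

```bash
python3 mv.py 528.6 331 137 94.4
```

```text
shift [ 1.699  1.213 -0.01 ] turn [-0.01  0.    5.39]
t 5.25 pos [530.8 226.7 136.5] yaw [-180.    -0.   126.8] F [ 1.12  0.02 -0.71] M [ 0.   -0.07 -0.08] grip 63.9 open 55.2 q6 -0.24
```

drive_tool([
  {"x":0.4,"y":0.3,"z":0,"ax":0,"ay":0,"az":1.2,"hand":45},
  {"x":0.8,"y":0.6,"z":0,"ax":0,"ay":0,"az":2.4,"hand":45},
  {"x":1.2,"y":0.9,"z":0,"ax":0,"ay":0,"az":3.6,"hand":45},
  {"x":1.5,"y":1.1,"z":0,"ax":0,"ay":0,"az":4.8,"hand":45},
  {"x":1.65,"y":1.2,"z":0,"ax":0,"ay":0,"az":5.3,"hand":45},
  {"x":1.65,"y":1.2,"z":0,"ax":0,"ay":0,"az":5.3,"hand":45},
  {"x":1.65,"y":1.2,"z":0,"ax":0,"ay":0,"az":5.3,"hand":45},
])

```text
clock: 5.95
eef_pos: [529.3, 327.2, 136.4]
tcp_rot: [-3.141, 0.001, 1.665]
contact_force: [-0.9, -0.7, -1.4]
opening: 0.643
grasp_force: 63.9
```

```bash
python3 mv.py 528.6 331 15 94.4
```

```text
shift [ 0.079 -0.005  2.428] turn [-0.01  0.01  0.16]
t 5.95 pos [529.3 327.2 136.4] yaw [-180.     0.    95.4] F [-0.93 -0.65 -1.43] M [-0.03  0.03  0.01] grip 63.9 open 54.9 q6 0.46
```

drive_tool([
  {"x":0.03,"y":0,"z":0.3,"ax":0,"ay":0,"az":0.1,"hand":45},
  {"x":0.03,"y":0,"z":0.8,"ax":0,"ay":0,"az":0.1,"hand":45},
  {"x":0.03,"y":0,"z":1.3,"ax":0,"ay":0,"az":0.1,"hand":45},
  {"x":0.03,"y":0,"z":1.8,"ax":0,"ay":0,"az":0.1,"hand":45},
  {"x":0.03,"y":0,"z":2.1,"ax":0,"ay":0,"az":0.1,"hand":45},
  {"x":0.03,"y":0,"z":2.25,"ax":0,"ay":0,"az":0.1,"hand":45},
  {"x":0.03,"y":0,"z":2.32,"ax":0,"ay":0,"az":0.1,"hand":45},
  {"x":0.03,"y":0,"z":2.34,"ax":0,"ay":0,"az":0.1,"hand":45},
])

```text
clock: 6.75
eef_pos: [529.7, 329.1, 20.0]
tcp_rot: [3.141, -0.0, 1.652]
contact_force: [-0.4, -0.2, -0.9]
opening: 0.644
grasp_force: 63.9
```

drive_tool([
  {"x":0,"y":0,"z":0.02,"ax":0,"ay":0,"az":0,"hand":45},
  {"x":0,"y":0,"z":0.05,"ax":0,"ay":0,"az":0,"hand":45},
  {"x":0,"y":0,"z":0.08,"ax":0,"ay":0,"az":0,"hand":45},
  {"x":0,"y":0,"z":0.1,"ax":0,"ay":0,"az":0,"hand":45},
  {"x":0,"y":0,"z":0.1,"ax":0,"ay":0,"az":0,"hand":45},
])

```text
clock: 7.25
eef_pos: [529.3, 329.0, 14.8]
tcp_rot: [3.142, -0.0, 1.652]
contact_force: [0.0, -0.6, -2.8]
opening: 0.643
grasp_force: 63.9
```

drive_tool([
  {"x":0,"y":0,"z":0.02,"ax":0,"ay":0,"az":0,"hand":45},
  {"x":0,"y":0,"z":0.03,"ax":0,"ay":0,"az":0,"hand":45},
  {"x":0,"y":0,"z":0.03,"ax":0,"ay":0,"az":0,"hand":45},
])

```text
clock: 7.55
eef_pos: [529.4, 329.0, 14.5]
tcp_rot: [3.142, -0.0, 1.652]
contact_force: [-4.2, -2.3, 11.7]
opening: 0.644
grasp_force: 65.4
```

Contact with the floor. I'll release and rise.

drive_tool([
  {"x":0,"y":0,"z":0,"ax":0,"ay":0,"az":0,"hand":57},
  {"x":0,"y":0,"z":0,"ax":0,"ay":0,"az":0,"hand":65},
  {"x":0,"y":0,"z":0,"ax":0,"ay":0,"az":0,"hand":80},
  {"x":0,"y":0,"z":-0.1,"ax":0,"ay":0,"az":0,"hand":80},
  {"x":0,"y":0,"z":-0.5,"ax":0,"ay":0,"az":0,"hand":80},
  {"x":0,"y":0,"z":-1.2,"ax":0,"ay":0,"az":0,"hand":85},
  {"x":0,"y":0,"z":-2.0,"ax":0,"ay":0,"az":0,"hand":85},
  {"x":0,"y":0,"z":-2.5,"ax":0,"ay":0,"az":0,"hand":85},
])

```text
clock: 8.35
eef_pos: [530.2, 329.5, 141.4]
tcp_rot: [3.139, -0.001, 1.652]
contact_force: [0.4, 1.0, -0.0]
opening: 0.993
grasp_force: 0.0
```

```bash
python3 mv.py 516 64.5 130 183.7;python3 -c "
from h import *
cv2.imwrite('pics/t3.png',cv2.resize(imaging.grab_frame('top')[170:310,150:400,::-1],None,fx=3.2,fy=3.2,interpolation=cv2.INTER_CUBIC))"
```

```text
shift [-5.26  -0.713  0.219] turn [ 3.000e-02  1.000e-02 -1.484e+01]
t 8.35 pos [530.2 329.5 141.4] yaw [ 1.799e+02 -1.000e-01  9.460e+01] F [ 0.36  0.99 -0.04] M [ 0.03  0.   -0.03] grip 0.0 open 84.8 q6 0.47
```

View pics/t3.png

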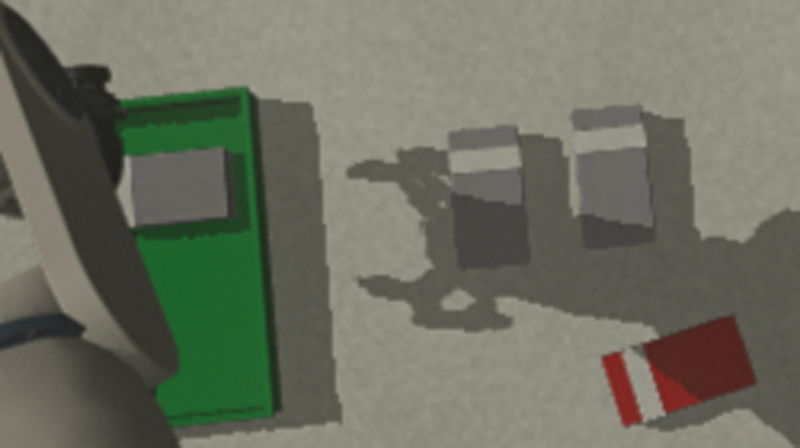

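The first tin is flat in the deep tray (crop 180,185). Tin a has corners (448,131), (518,126), (530,263), (458,270), and tin b has (573,110), (640,106), (655,240), (585,249). I'll remeasure both.

```bash
python3 - <<'E'
from h import *
for l in ([(448,131),(518,126),(530,263),(458,270)],[(573,110),(640,106),(655,240),(585,249)]):
    q=np.array([ray("top",(p[0]/3.2+150,p[1]/3.2+170),38)[:2] for p in l]);e=np.roll(q,-1,0)-q
    print(q.mean(0).round(1),np.hypot(*e.T).round(),np.degrees(np.arctan2(e[:,1],e[:,0])).round(1))
E
python3 mv.py 515 66 130 184.3
```

```text
[515.5  65.1] [ 57. 110.  58. 112.] [ -87.5 -176.4   94.     3. ]
[529.8 -35.4] [ 54. 108.  56. 112.] [ -88.2 -175.6   95.8    3.2]
shift [-5.246 -0.766  0.275] turn [  0.07   0.02 -14.94]
t 8.4 pos [531.8 330.5 144.9] yaw [179.6  -0.2  94.6] F [1.6  0.59 1.86] M [ 0.01 -0.07  0.01] grip 0.0 open 85.0 q6 0.47
```

drive_tool([
  {"x":-0.3,"y":0,"z":0,"ax":0,"ay":0,"az":-1.0,"hand":85},
  {"x":-0.8,"y":-0.1,"z":0,"ax":0,"ay":0,"az":-2.2,"hand":85},
  {"x":-1.4,"y":-0.2,"z":0,"ax":0,"ay":0,"az":-3.5,"hand":85},
  {"x":-2.0,"y":-0.3,"z":0,"ax":0,"ay":0,"az":-4.8,"hand":85},
  {"x":-2.6,"y":-0.4,"z":0,"ax":0,"ay":0,"az":-6.1,"hand":85},
  {"x":-3.2,"y":-0.5,"z":0,"ax":0,"ay":0,"az":-7.4,"hand":85},
  {"x":-3.8,"y":-0.6,"z":0,"ax":0,"ay":0,"az":-8.7,"hand":85},
  {"x":-4.4,"y":-0.7,"z":0,"ax":0,"ay":0,"az":-10,"hand":85},
])

```text
clock: 9.2
eef_pos: [512.1, 105.7, 138.4]
tcp_rot: [3.142, 0.0, 2.705]
contact_force: [-0.0, 0.5, 0.4]
opening: 0.995
grasp_force: 0.0
```

```bash
python3 mv.py 515.5 65 120 183.6
```

```text
shift [-0.407 -0.709  0.368] turn [ 0.    0.   -4.77]
t 9.2 pos [512.1 105.7 138.4] yaw [180.   0. 155.] F [-0.02  0.52  0.43] M [-0.   -0.01 -0.03] grip 0.0 open 85.0 q6 -0.93
```

drive_tool([
  {"x":-0.1,"y":-0.2,"z":0.1,"ax":0,"ay":0,"az":-1.2,"hand":85},
  {"x":-0.2,"y":-0.4,"z":0.2,"ax":0,"ay":0,"az":-2.4,"hand":85},
  {"x":-0.3,"y":-0.6,"z":0.3,"ax":0,"ay":0,"az":-3.6,"hand":85},
  {"x":-0.4,"y":-0.7,"z":0.36,"ax":0,"ay":0,"az":-4.6,"hand":85},
  {"x":-0.41,"y":-0.71,"z":0.36,"ax":0,"ay":0,"az":-4.75,"hand":85},
  {"x":-0.41,"y":-0.71,"z":0.36,"ax":0,"ay":0,"az":-4.75,"hand":85},
  {"x":-0.41,"y":-0.71,"z":0.36,"ax":0,"ay":0,"az":-4.75,"hand":85},
])

```text
clock: 9.9
eef_pos: [515.7, 66.3, 120.5]
tcp_rot: [3.141, 0.0, -3.089]
contact_force: [0.2, -0.4, -0.3]
opening: 0.996
grasp_force: 0.0
```

```bash
python3 mv.py 515.5 65 10 183.6
```

```text
shift [ 0.006 -0.027  2.209] turn [ 0.   0.  -0.1]
t 9.9 pos [515.7  66.3 120.5] yaw [ 180.    0. -177.] F [ 0.2  -0.39 -0.27] M [ 0.03  0.04 -0.  ] grip 0.0 open 85.1 q6 -1.5
```

drive_tool([
  {"x":0,"y":-0.03,"z":0.4,"ax":0,"ay":0,"az":-0.1,"hand":85},
  {"x":0,"y":-0.03,"z":0.9,"ax":0,"ay":0,"az":-0.1,"hand":85},
  {"x":0,"y":-0.03,"z":1.4,"ax":0,"ay":0,"az":-0.1,"hand":85},
  {"x":0,"y":-0.03,"z":1.8,"ax":0,"ay":0,"az":-0.1,"hand":85},
  {"x":0,"y":-0.03,"z":2.1,"ax":0,"ay":0,"az":-0.1,"hand":85},
  {"x":0,"y":-0.03,"z":2.2,"ax":0,"ay":0,"az":-0.1,"hand":85},
  {"x":0,"y":-0.03,"z":2.2,"ax":0,"ay":0,"az":-0.1,"hand":70},
  {"x":0,"y":-0.03,"z":2.2,"ax":0,"ay":0,"az":-0.1,"hand":60},
])

```text
clock: 10.7
eef_pos: [516.2, 64.7, 10.9]
tcp_rot: [3.142, 0.001, -3.076]
contact_force: [0.5, 0.2, 0.1]
opening: 0.709
grasp_force: 0.0
```

drive_tool([
  {"x":0,"y":0,"z":0,"ax":0,"ay":0,"az":0,"hand":50},
  {"x":0,"y":0,"z":0,"ax":0,"ay":0,"az":0,"hand":45},
  {"x":0,"y":0,"z":0,"ax":0,"ay":0,"az":0,"hand":45},
  {"x":0,"y":0,"z":0,"ax":0,"ay":0,"az":0,"hand":45},
  {"x":0,"y":0,"z":0,"ax":0,"ay":0,"az":0,"hand":45},
])

```text
clock: 11.2
eef_pos: [516.5, 64.7, 11.4]
tcp_rot: [3.141, 0.002, -3.077]
contact_force: [-1.5, 0.9, 7.5]
opening: 0.642
grasp_force: 64.2
```

drive_tool([
  {"x":0,"y":0,"z":-0.1,"ax":0,"ay":0,"az":0,"hand":45},
  {"x":0,"y":0,"z":-0.4,"ax":0,"ay":0,"az":0,"hand":45},
  {"x":0,"y":0,"z":-0.9,"ax":0,"ay":0,"az":0,"hand":45},
  {"x":0,"y":0,"z":-1.4,"ax":0,"ay":0,"az":0,"hand":45},
  {"x":0,"y":0,"z":-1.9,"ax":0,"ay":0,"az":0,"hand":45},
  {"x":0,"y":0,"z":-2.3,"ax":0,"ay":0,"az":0,"hand":45},
  {"x":0,"y":0,"z":-2.4,"ax":0,"ay":0,"az":0,"hand":45},
  {"x":0,"y":0,"z":-2.4,"ax":0,"ay":0,"az":0,"hand":45},
])

```text
clock: 12.0
eef_pos: [516.1, 64.5, 131.0]
tcp_rot: [3.142, 0.002, -3.076]
contact_force: [-0.0, -0.2, -2.1]
opening: 0.644
grasp_force: 63.6
```

drive_tool([
  {"x":0,"y":0,"z":0,"ax":0,"ay":0,"az":0,"hand":45},
  {"x":0,"y":0,"z":0,"ax":0,"ay":0,"az":0,"hand":45},
  {"x":0,"y":0,"z":0,"ax":0,"ay":0,"az":0,"hand":45},
  {"x":0,"y":0,"z":0,"ax":0,"ay":0,"az":0,"hand":45},
])

```text
clock: 12.4
eef_pos: [515.4, 64.5, 129.6]
tcp_rot: [-3.142, -0.001, -3.076]
contact_force: [0.4, 0.3, -1.9]
opening: 0.645
grasp_force: 63.6
```

```bash
echo SH; python3 mv.py 540.8 -333.7 130 101.3; echo DE;  python3 mv.py 419 322.6 130 94.4
```

```text
SH
shift [ 1.20e-02 -7.98e+00 -7.00e-03] turn [-1.000e-02 -1.000e-02  1.374e+01]
t 12.4 pos [515.4  64.5 129.6] yaw [-1.800e+02 -1.000e-01 -1.763e+02] F [ 0.41  0.31 -1.88] M [ 0.   -0.03  0.06] grip 63.6 open 55.1 q6 -1.51
DE
shift [ 1.586  5.278 -0.006] turn [-1.000e-02 -1.000e-02  1.489e+01]
t 12.4 pos [515.4  64.5 129.6] yaw [-1.800e+02 -1.000e-01 -1.763e+02] F [ 0.41  0.31 -1.88] M [ 0.   -0.03  0.06] grip 63.6 open 55.1 q6 -1.51
```

Tin a also reads −1.9 N, so it is nearly empty. It goes to the deep tray, −55 slot.

drive_tool([
  {"x":0.05,"y":0.2,"z":0,"ax":0,"ay":0,"az":0.6,"hand":45},
  {"x":0.2,"y":0.6,"z":0,"ax":0,"ay":0,"az":1.5,"hand":45},
  {"x":0.3,"y":1.1,"z":0,"ax":0,"ay":0,"az":2.7,"hand":45},
  {"x":0.5,"y":1.6,"z":0,"ax":0,"ay":0,"az":4.0,"hand":45},
  {"x":0.6,"y":2.1,"z":0,"ax":0,"ay":0,"az":5.3,"hand":45},
  {"x":0.8,"y":2.6,"z":0,"ax":0,"ay":0,"az":6.6,"hand":45},
  {"x":0.9,"y":3.1,"z":0,"ax":0,"ay":0,"az":7.9,"hand":45},
  {"x":1.1,"y":3.6,"z":0,"ax":0,"ay":0,"az":9.2,"hand":45},
])

```text
clock: 13.2
eef_pos: [449.0, 241.6, 130.1]
tcp_rot: [3.141, 0.0, 2.238]
contact_force: [0.9, 0.3, -0.7]
opening: 0.645
grasp_force: 63.6
```

```bash
python3 mv.py 419 322.6 130 94.4
```

```text
shift [1.644 0.53  0.003] turn [0.   0.   5.64]
t 13.2 pos [449.  241.6 130.1] yaw [180.    0.  128.2] F [ 0.91  0.34 -0.69] M [ 0.01 -0.05 -0.01] grip 63.6 open 55.1 q6 -0.18
```

drive_tool([
  {"x":0.4,"y":0.1,"z":0,"ax":0,"ay":0,"az":1.2,"hand":45},
  {"x":0.8,"y":0.25,"z":0,"ax":0,"ay":0,"az":2.4,"hand":45},
  {"x":1.2,"y":0.4,"z":0,"ax":0,"ay":0,"az":3.7,"hand":45},
  {"x":1.5,"y":0.5,"z":0,"ax":0,"ay":0,"az":5.0,"hand":45},
  {"x":1.64,"y":0.53,"z":0,"ax":0,"ay":0,"az":5.6,"hand":45},
  {"x":1.64,"y":0.53,"z":0,"ax":0,"ay":0,"az":5.6,"hand":45},
  {"x":1.64,"y":0.53,"z":0,"ax":0,"ay":0,"az":5.6,"hand":45},
])

```text
clock: 13.9
eef_pos: [418.6, 320.9, 130.0]
tcp_rot: [-3.141, 0.0, 1.66]
contact_force: [0.2, -0.4, -1.3]
opening: 0.642
grasp_force: 63.6
```

```bash
python3 mv.py 419 322.6 15 94.4
```

```text
shift [0.034 0.012 2.3  ] turn [-0.    0.    0.12]
t 13.9 pos [418.6 320.9 130. ] yaw [-180.     0.    95.1] F [ 0.16 -0.45 -1.29] M [-0.03  0.01  0.01] grip 63.6 open 54.8 q6 0.56
```

drive_tool([
  {"x":0,"y":0,"z":0.3,"ax":0,"ay":0,"az":0.1,"hand":45},
  {"x":0,"y":0,"z":0.8,"ax":0,"ay":0,"az":0.1,"hand":45},
  {"x":0,"y":0,"z":1.3,"ax":0,"ay":0,"az":0.1,"hand":45},
  {"x":0,"y":0,"z":1.7,"ax":0,"ay":0,"az":0.1,"hand":45},
  {"x":0,"y":0,"z":2.0,"ax":0,"ay":0,"az":0.1,"hand":45},
  {"x":0,"y":0,"z":2.14,"ax":0,"ay":0,"az":0.1,"hand":45},
  {"x":0,"y":0,"z":2.2,"ax":0,"ay":0,"az":0.1,"hand":45},
  {"x":0,"y":0,"z":2.22,"ax":0,"ay":0,"az":0.1,"hand":45},
])

```text
clock: 14.7
eef_pos: [419.0, 321.0, 19.4]
tcp_rot: [3.141, -0.0, 1.647]
contact_force: [-0.5, 0.2, -1.0]
opening: 0.642
grasp_force: 63.6
```

drive_tool([
  {"x":0,"y":0,"z":0.01,"ax":0,"ay":0,"az":0,"hand":45},
  {"x":0,"y":0,"z":0.02,"ax":0,"ay":0,"az":0,"hand":45},
  {"x":0,"y":0,"z":0.03,"ax":0,"ay":0,"az":0,"hand":45},
  {"x":0,"y":0,"z":0.03,"ax":0,"ay":0,"az":0,"hand":45},
])

```text
clock: 15.1
eef_pos: [418.8, 321.3, 18.1]
tcp_rot: [3.141, -0.0, 1.647]
contact_force: [0.4, 0.9, -1.2]
opening: 0.642
grasp_force: 63.6
```

drive_tool([
  {"x":0,"y":0,"z":0.02,"ax":0,"ay":0,"az":0,"hand":45},
  {"x":0,"y":0,"z":0.04,"ax":0,"ay":0,"az":0,"hand":45},
  {"x":0,"y":0,"z":0.05,"ax":0,"ay":0,"az":0,"hand":45},
  {"x":0,"y":0,"z":0.05,"ax":0,"ay":0,"az":0,"hand":45},
])

```text
clock: 15.5
eef_pos: [418.8, 321.3, 16.4]
tcp_rot: [3.141, -0.0, 1.647]
contact_force: [-3.4, -2.9, 16.0]
opening: 0.647
grasp_force: 65.7
```

Contact. Release and rise.

drive_tool([
  {"x":0,"y":0,"z":0,"ax":0,"ay":0,"az":0,"hand":57},
  {"x":0,"y":0,"z":0,"ax":0,"ay":0,"az":0,"hand":65},
  {"x":0,"y":0,"z":0,"ax":0,"ay":0,"az":0,"hand":80},
  {"x":0,"y":0,"z":-0.1,"ax":0,"ay":0,"az":0,"hand":80},
  {"x":0,"y":0,"z":-0.5,"ax":0,"ay":0,"az":0,"hand":80},
  {"x":0,"y":0,"z":-1.2,"ax":0,"ay":0,"az":0,"hand":85},
  {"x":0,"y":0,"z":-2.0,"ax":0,"ay":0,"az":0,"hand":85},
  {"x":0,"y":0,"z":-2.4,"ax":0,"ay":0,"az":0,"hand":85},
])

```text
clock: 16.3
eef_pos: [419.7, 321.9, 138.5]
tcp_rot: [3.139, -0.002, 1.647]
contact_force: [0.8, -0.3, -0.3]
opening: 0.997
grasp_force: 0.0
```

```bash
python3 mv.py 529.5 -35 130 183.6
```

```text
shift [-7.285  1.648  0.161] turn [ 4.000e-02  1.000e-02 -1.488e+01]
t 16.3 pos [419.7 321.9 138.5] yaw [ 1.798e+02 -1.000e-01  9.430e+01] F [ 0.75 -0.34 -0.34] M [ 0.02 -0.08  0.03] grip 0.0 open 85.1 q6 0.58
```

drive_tool([
  {"x":-0.3,"y":0.1,"z":0,"ax":0,"ay":0,"az":-1.0,"hand":85},
  {"x":-0.9,"y":0.2,"z":0,"ax":0,"ay":0,"az":-2.2,"hand":85},
  {"x":-1.6,"y":0.35,"z":0,"ax":0,"ay":0,"az":-3.5,"hand":85},
  {"x":-2.3,"y":0.5,"z":0,"ax":0,"ay":0,"az":-4.8,"hand":85},
  {"x":-3.0,"y":0.7,"z":0,"ax":0,"ay":0,"az":-6.1,"hand":85},
  {"x":-3.7,"y":0.85,"z":0,"ax":0,"ay":0,"az":-7.4,"hand":85},
  {"x":-4.4,"y":1.0,"z":0,"ax":0,"ay":0,"az":-8.7,"hand":85},
  {"x":-5.1,"y":1.2,"z":0,"ax":0,"ay":0,"az":-10,"hand":85},
])

```text
clock: 17.1
eef_pos: [497.8, 70.0, 135.6]
tcp_rot: [-3.142, -0.0, 2.699]
contact_force: [-0.6, 0.4, -0.2]
opening: 0.997
grasp_force: 0.0
```

```bash
python3 mv.py 529.5 -35 130 183.6
```

```text
shift [-1.471 -1.627  0.111] turn [ 0.   -0.   -4.82]
t 17.1 pos [497.8  70.  135.6] yaw [-180.    -0.   154.7] F [-0.58  0.37 -0.17] M [ 0.01 -0.02  0.02] grip 0.0 open 85.1 q6 -0.99
```

drive_tool([
  {"x":-0.4,"y":-0.4,"z":0,"ax":0,"ay":0,"az":-1.2,"hand":85},
  {"x":-0.8,"y":-0.8,"z":0,"ax":0,"ay":0,"az":-2.4,"hand":85},
  {"x":-1.1,"y":-1.2,"z":0,"ax":0,"ay":0,"az":-3.6,"hand":85},
  {"x":-1.4,"y":-1.55,"z":0.1,"ax":0,"ay":0,"az":-4.6,"hand":85},
  {"x":-1.46,"y":-1.62,"z":0.1,"ax":0,"ay":0,"az":-4.8,"hand":85},
  {"x":-1.46,"y":-1.62,"z":0.1,"ax":0,"ay":0,"az":-4.8,"hand":85},
  {"x":-1.46,"y":-1.62,"z":0.1,"ax":0,"ay":0,"az":-4.8,"hand":85},
])

```text
clock: 17.8
eef_pos: [528.3, -32.5, 130.4]
tcp_rot: [3.141, -0.0, -3.089]
contact_force: [-0.5, -0.7, -0.5]
opening: 0.997
grasp_force: 0.0
```

```bash
python3 mv.py 529.5 -35 10.5 183.6
```

```text
shift [-0.021 -0.051  2.399] turn [ 0.  -0.  -0.1]
t 17.8 pos [528.3 -32.5 130.4] yaw [ 180.   -0. -177.] F [-0.54 -0.71 -0.54] M [0.02 0.04 0.02] grip 0.0 open 85.2 q6 -1.69
```

drive_tool([
  {"x":-0.02,"y":-0.03,"z":0.4,"ax":0,"ay":0,"az":-0.1,"hand":85},
  {"x":-0.02,"y":-0.03,"z":0.9,"ax":0,"ay":0,"az":-0.1,"hand":85},
  {"x":-0.02,"y":-0.03,"z":1.4,"ax":0,"ay":0,"az":-0.1,"hand":85},
  {"x":-0.02,"y":-0.03,"z":1.9,"ax":0,"ay":0,"az":-0.1,"hand":85},
  {"x":-0.02,"y":-0.03,"z":2.25,"ax":0,"ay":0,"az":-0.1,"hand":85},
  {"x":-0.02,"y":-0.03,"z":2.38,"ax":0,"ay":0,"az":-0.1,"hand":85},
  {"x":-0.02,"y":-0.03,"z":2.38,"ax":0,"ay":0,"az":-0.1,"hand":70},
  {"x":-0.02,"y":-0.03,"z":2.38,"ax":0,"ay":0,"az":-0.1,"hand":60},
])

```text
clock: 18.6
eef_pos: [530.2, -34.2, 12.0]
tcp_rot: [-3.142, 0.001, -3.076]
contact_force: [-0.6, -0.5, 0.6]
opening: 0.712
grasp_force: 0.0
```

drive_tool([
  {"x":0,"y":0,"z":0,"ax":0,"ay":0,"az":0,"hand":50},
  {"x":0,"y":0,"z":0,"ax":0,"ay":0,"az":0,"hand":45},
  {"x":0,"y":0,"z":0,"ax":0,"ay":0,"az":0,"hand":45},
  {"x":0,"y":0,"z":0,"ax":0,"ay":0,"az":0,"hand":45},
  {"x":0,"y":0,"z":0,"ax":0,"ay":0,"az":0,"hand":45},
])

```text
clock: 19.1
eef_pos: [530.6, -34.7, 12.7]
tcp_rot: [-3.141, 0.002, -3.076]
contact_force: [-1.2, -1.0, 6.0]
opening: 0.644
grasp_force: 65.3
```

drive_tool([
  {"x":0,"y":0,"z":-0.1,"ax":0,"ay":0,"az":0,"hand":45},
  {"x":0,"y":0,"z":-0.4,"ax":0,"ay":0,"az":0,"hand":45},
  {"x":0,"y":0,"z":-0.8,"ax":0,"ay":0,"az":0,"hand":45},
  {"x":0,"y":0,"z":-1.2,"ax":0,"ay":0,"az":0,"hand":45},
  {"x":0,"y":0,"z":-1.6,"ax":0,"ay":0,"az":0,"hand":45},
  {"x":0,"y":0,"z":-2.0,"ax":0,"ay":0,"az":0,"hand":45},
  {"x":0,"y":0,"z":-2.2,"ax":0,"ay":0,"az":0,"hand":45},
  {"x":0,"y":0,"z":-2.2,"ax":0,"ay":0,"az":0,"hand":45},
], grip_force=80)

```text
clock: 19.9
eef_pos: [530.4, -34.6, 122.6]
tcp_rot: [-3.141, 0.003, -3.076]
contact_force: [0.0, -0.4, -6.8]
opening: 0.635
grasp_force: 87.0
```

drive_tool([
  {"x":0,"y":0,"z":0,"ax":0,"ay":0,"az":0,"hand":45},
  {"x":0,"y":0,"z":0,"ax":0,"ay":0,"az":0,"hand":45},
  {"x":0,"y":0,"z":0,"ax":0,"ay":0,"az":0,"hand":45},
  {"x":0,"y":0,"z":0,"ax":0,"ay":0,"az":0,"hand":45},
])

```text
clock: 20.3
eef_pos: [529.3, -34.6, 120.6]
tcp_rot: [3.141, -0.001, -3.076]
contact_force: [-0.6, -1.2, -5.5]
opening: 0.634
grasp_force: 87.0
```

```bash
python3 mv.py 486.9 -344.5 120 101.3
```

```text
shift [ 1.25  -6.13   0.012] turn [-1.000e-02 -1.000e-02  1.374e+01]
t 20.3 pos [529.3 -34.6 120.6] yaw [ 1.800e+02 -1.000e-01 -1.763e+02] F [-0.64 -1.21 -5.55] M [-0.04 -0.02 -0.03] grip 87.0 open 54.2 q6 -1.7
```

Tin b reads −5.5 N, so it is full. It goes to the middle of the shallow tray.

drive_tool([
  {"x":0.05,"y":-0.2,"z":0,"ax":0,"ay":0,"az":0.5,"hand":45},
  {"x":0.1,"y":-0.6,"z":0,"ax":0,"ay":0,"az":1.4,"hand":45},
  {"x":0.25,"y":-1.1,"z":0,"ax":0,"ay":0,"az":2.5,"hand":45},
  {"x":0.35,"y":-1.7,"z":0,"ax":0,"ay":0,"az":3.7,"hand":45},
  {"x":0.5,"y":-2.3,"z":0,"ax":0,"ay":0,"az":4.9,"hand":45},
  {"x":0.6,"y":-2.9,"z":0,"ax":0,"ay":0,"az":6.1,"hand":45},
  {"x":0.7,"y":-3.5,"z":0,"ax":0,"ay":0,"az":7.3,"hand":45},
  {"x":0.85,"y":-4.1,"z":0,"ax":0,"ay":0,"az":8.5,"hand":45},
])

```text
clock: 21.1
eef_pos: [500.5, -243.2, 121.0]
tcp_rot: [3.142, -0.0, 2.312]
contact_force: [0.3, -0.3, -5.5]
opening: 0.643
grasp_force: 86.7
```

```bash
python3 mv.py 486.9 -344.5 100 101.3
```

```text
shift [-1.312 -1.569  0.419] turn [-0.   -0.    5.19]
t 21.1 pos [ 500.5 -243.2  121. ] yaw [180.   -0.  132.4] F [ 0.26 -0.32 -5.46] M [-0.01 -0.05 -0.01] grip 86.7 open 54.9 q6 -1.2
```

drive_tool([
  {"x":-0.4,"y":-0.45,"z":0,"ax":0,"ay":0,"az":1.2,"hand":45},
  {"x":-0.7,"y":-0.9,"z":0,"ax":0,"ay":0,"az":2.4,"hand":45},
  {"x":-1.0,"y":-1.2,"z":0.1,"ax":0,"ay":0,"az":3.6,"hand":45},
  {"x":-1.2,"y":-1.45,"z":0.2,"ax":0,"ay":0,"az":4.7,"hand":45},
  {"x":-1.3,"y":-1.55,"z":0.35,"ax":0,"ay":0,"az":5.15,"hand":45},
  {"x":-1.3,"y":-1.55,"z":0.4,"ax":0,"ay":0,"az":5.15,"hand":45},
  {"x":-1.3,"y":-1.55,"z":0.4,"ax":0,"ay":0,"az":5.15,"hand":45},
  {"x":-1.3,"y":-1.55,"z":0.4,"ax":0,"ay":0,"az":5.15,"hand":45},
])

```text
clock: 21.9
eef_pos: [487.8, -341.7, 101.2]
tcp_rot: [-3.141, -0.0, 1.779]
contact_force: [0.1, 0.1, -5.5]
opening: 0.64
grasp_force: 86.7
```

```bash
python3 mv.py 486.9 -344.5 17.7 101.3
```

```text
shift [-0.052 -0.03   1.671] turn [-0.   -0.    0.11]
t 21.9 pos [ 487.8 -341.7  101.2] yaw [-180.    -0.   101.9] F [ 0.13  0.09 -5.52] M [-0.   -0.06  0.03] grip 86.7 open 54.6 q6 -0.82
```

drive_tool([
  {"x":0,"y":0,"z":0.2,"ax":0,"ay":0,"az":0.1,"hand":45},
  {"x":0,"y":0,"z":0.5,"ax":0,"ay":0,"az":0.1,"hand":45},
  {"x":0,"y":0,"z":0.9,"ax":0,"ay":0,"az":0.1,"hand":45},
  {"x":0,"y":0,"z":1.2,"ax":0,"ay":0,"az":0.1,"hand":45},
  {"x":0,"y":0,"z":1.45,"ax":0,"ay":0,"az":0.1,"hand":45},
  {"x":0,"y":0,"z":1.57,"ax":0,"ay":0,"az":0.1,"hand":45},
  {"x":0,"y":0,"z":1.62,"ax":0,"ay":0,"az":0.1,"hand":45},
  {"x":0,"y":0,"z":1.62,"ax":0,"ay":0,"az":0.1,"hand":45},
])

```text
clock: 22.7
eef_pos: [488.0, -342.4, 20.2]
tcp_rot: [3.142, 0.0, 1.767]
contact_force: [-0.1, 0.3, -6.3]
opening: 0.645
grasp_force: 86.7
```

drive_tool([
  {"x":0,"y":0,"z":0.01,"ax":0,"ay":0,"az":0,"hand":45},
  {"x":0,"y":0,"z":0.02,"ax":0,"ay":0,"az":0,"hand":45},
  {"x":0,"y":0,"z":0.03,"ax":0,"ay":0,"az":0,"hand":45},
  {"x":0,"y":0,"z":0.03,"ax":0,"ay":0,"az":0,"hand":45},
])

```text
clock: 23.1
eef_pos: [488.0, -342.4, 19.0]
tcp_rot: [3.141, 0.0, 1.767]
contact_force: [0.6, -0.3, -6.6]
opening: 0.638
grasp_force: 86.6
```

drive_tool([
  {"x":0,"y":0,"z":0.02,"ax":0,"ay":0,"az":0,"hand":45},
  {"x":0,"y":0,"z":0.03,"ax":0,"ay":0,"az":0,"hand":45},
  {"x":0,"y":0,"z":0.04,"ax":0,"ay":0,"az":0,"hand":45},
  {"x":0,"y":0,"z":0.04,"ax":0,"ay":0,"az":0,"hand":45},
])

```text
clock: 23.5
eef_pos: [488.0, -342.4, 17.9]
tcp_rot: [3.141, 0.0, 1.767]
contact_force: [-2.3, 2.6, 8.2]
opening: 0.639
grasp_force: 88.5
```

drive_tool([
  {"x":0,"y":0,"z":0,"ax":0,"ay":0,"az":0,"hand":57},
  {"x":0,"y":0,"z":0,"ax":0,"ay":0,"az":0,"hand":65},
  {"x":0,"y":0,"z":0,"ax":0,"ay":0,"az":0,"hand":80},
  {"x":0,"y":0,"z":-0.1,"ax":0,"ay":0,"az":0,"hand":80},
  {"x":0,"y":0,"z":-0.5,"ax":0,"ay":0,"az":0,"hand":80},
  {"x":0,"y":0,"z":-1.2,"ax":0,"ay":0,"az":0,"hand":85},
  {"x":0,"y":0,"z":-1.9,"ax":0,"ay":0,"az":0,"hand":85},
  {"x":0,"y":0,"z":-2.5,"ax":0,"ay":0,"az":0,"hand":85},
])

```text
clock: 24.3
eef_pos: [488.1, -342.5, 143.9]
tcp_rot: [3.141, 0.001, 1.767]
contact_force: [0.8, -0.3, 0.0]
opening: 0.996
grasp_force: 0.0
```

drive_tool([
  {"x":0,"y":0,"z":-0.5,"ax":0,"ay":0,"az":0,"hand":85},
  {"x":0,"y":0,"z":-0.5,"ax":0,"ay":0,"az":0,"hand":85},
  {"x":0,"y":0,"z":-0.5,"ax":0,"ay":0,"az":0,"hand":85},
  {"x":0,"y":0,"z":-0.5,"ax":0,"ay":0,"az":0,"hand":85},
])

```text
clock: 24.7
eef_pos: [487.2, -341.9, 165.8]
tcp_rot: [-3.14, -0.001, 1.767]
contact_force: [-0.6, -0.3, 0.9]
opening: 0.997
grasp_force: 0.0
```

```bash
python3 -c "
from h import *
cv2.imwrite('pics/f.png',imaging.grab_frame('scene')[:,:,::-1])"
```

```text
(no output)
```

View pics/f.png

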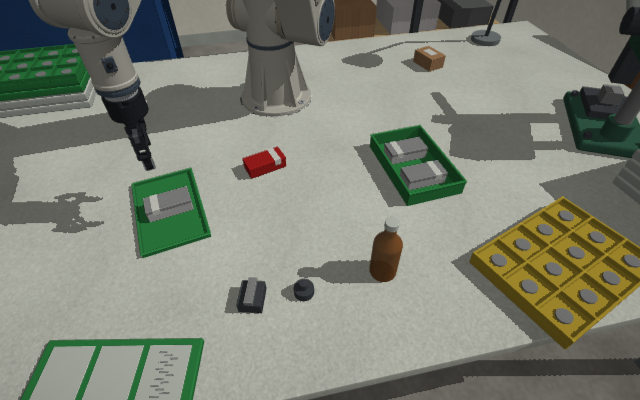

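The full tin is in the shallow tray (168,204). The two light ones are flat in the deep tray (405,150) and (424,173), and the bystanders are unmoved.

```bash
python3 -c "
from rig import r
print(r.sign_off())"
```

```text
the job is handed in; nothing more can be done
None
```

The job is handed in: the two nearly empty tins (the top tin and tin a) lie flat in the deep tray and the full one (tin b) in the shallow tray, bystanders unmoved, at about 25 s on the clock; sign-off returned no verdict.

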